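# Seat three bushes with the pedal press

## Task

Nudge the three bush blocks into a tight, straight row in the yellow corner of the press bed: flat against the long back fence, the first against the side stop, each touching the next. Then press the pedal down with the gripper until it comes firmly to its stop, hold it there for a good second so that the three feet seat all the bushes flush, and let it come up again. Work the head by the pedal only, feel for the stop rather than stamping on it, and leave the bowl, screwdriver and wrench where they lie.

Things in the scene. Friction and masses are not known exactly. Their poses are not given: they have to be found in the camera images.
- bed: Flat steel press bed, fixed, in the green press frame. Origin: on its underside, straight below the middle of the finished row; its top is 45 mm above the origin and, as it is set higher or lower each time, 45 to 55 mm above the bench. In its own frame the top spans x -118 to +36, y -85 to +150 mm. A green skirt, 40 mm high, surrounds it, out to x -130, y -95 and +162 mm.
- fence (a point): Foot of the middle of the yellow back fence's face, on the bed top, at bed x = +24, y = 0 mm. The face looks to -x; the fence runs along the bed's y from -72 to +150 mm, 12 mm thick, 14 mm above the bed top.
- side_stop (a point): Foot of the yellow side stop's face, on the bed top, at bed x = 0, y = -72 mm. The face looks to +y; the stop runs along the bed's x from -24 to +36 mm, 10 mm thick, 14 mm above the bed top.
- slot0 (a point): Point on the bed top in the middle of the finished row's place next to the side stop (bed x 0, y -48 mm).
- slot1 (a point): The same for the middle place (bed x 0, y 0).
- slot2 (a point): The same for the last place (bed x 0, y +48 mm). Any block may take any place.
- block_a: Loose aluminium block, 48 x 48 mm and 30 mm high, 0.13 to 0.25 kg, with an upright brass bush (18 mm diameter) in the middle of its top. Origin: centre of its underside; x, y along its sides, z up. It starts on the bed in front of the fence (towards -x), turned up to 0.3 rad from the bed's axes, clear of the other blocks. The three are alike.
- block_b: Loose aluminium block, 48 x 48 mm and 30 mm high, 0.13 to 0.25 kg, with an upright brass bush (18 mm diameter) in the middle of its top. Origin: centre of its underside; x, y along its sides, z up. It starts on the bed in front of the fence (towards -x), turned up to 0.3 rad from the bed's axes, clear of the other blocks. The three are alike.
- block_c: Loose aluminium block, 48 x 48 mm and 30 mm high, 0.13 to 0.25 kg, with an upright brass bush (18 mm diameter) in the middle of its top. Origin: centre of its underside; x, y along its sides, z up. It starts on the bed in front of the fence (towards -x), turned up to 0.3 rad from the bed's axes, clear of the other blocks. The three are alike.
- bush_a (a joint): How far the brass bush of block_a has been pushed into its block, m: 0 stands 8 mm proud of the block's top, 0.008 flush. It is a tight fit: it takes about 3 N to move it and stays where it is left.
- bush_b (a joint): How far the brass bush of block_b has been pushed into its block, m: 0 stands 8 mm proud of the block's top, 0.008 flush. It is a tight fit: it takes about 3 N to move it and stays where it is left.
- bush_c (a joint): How far the brass bush of block_c has been pushed into its block, m: 0 stands 8 mm proud of the block's top, 0.008 flush. It is a tight fit: it takes about 3 N to move it and stays where it is left.
- head (a joint): Press head, travel downward in m (0 is up; about 0.07 per radian of pedal): a blue beam with three arms towards -x. When up, the beam (bed x 67 to 97, y -80 to +80 mm) spans 120 to 146 mm above the bench, the arms (18 mm wide, ending at bed x = -9 mm) 122 to 138 mm. It rides on two steel posts, 22 mm thick, at bed x 82, y -58 and +58 mm, 230 mm above the bench.
- foot1_face (a point): Centre of the underside of the head's middle foot, a spring-cushioned steel disc 28 mm across and 14 mm high (it gives under load); two more are 48 mm either side along the bed's y. The feet stand straight above slot0, slot1 and slot2; when the head is up their undersides are 102 mm above the bench, 47 to 57 mm above the bed top.
- pedal (a joint): Sprung pedal angle, rad: 0 up, growing as pressed; springs up when let go. Takes about 3 N at the pad to start, 6 N lower down, 10 N while the bushes go in. It comes to its stop when the feet land on the blocks' tops, at 0.24 to 0.42 rad depending on the bed's height; there the force rises about 3 N per mm: 15 to 25 N is firmly home, over 40 N too much.
- pedal_pad (a point): Centre of the top face of the black rubber pad (80 mm along x, 76 mm along y, raised yellow lip along its near edge) of the pedal beside the bed; moves with the pedal. With the pedal up it is about 102 mm above the bench and slopes 0.35 rad, near (-x) edge higher. It goes down 30 to 60 mm to the stop.
- pedal_hinge (a point): Middle of the pedal's hinge axis, which runs along the bed's y, 45 mm above the bench, at bed x +45, y -170 mm; the pad's centre is 135 mm from it towards -x.
- bowl: Green plastic bowl, 120 mm across, 50 mm high, loose on the bench; origin under its centre. Bystander.
- screwdriver: Screwdriver with an orange handle, lying loose on the bench; origin under its middle, along its x. Bystander.
- wrench: Steel wrench lying loose on the bench; origin under its middle, along its x. Bystander.
Things that resemble listed ones, but are neither listed nor needed, are in the scene too. What is shaped like the block_b but purple is not meant. What is shaped like the block_c but black is not meant.

How it is judged:
By the outcome, as a careful person would: the job done as asked, in the order asked, and still so for the second after the job is handed in, with the robot touching nothing.
It also fails if it takes over 72 s, if anything falls off the work surface, if the arm or the gripper's body presses on something with over 40 N, if the wrist force passes 120 N, or if a joint passes its speed limit or range.

## Robot

A 6-joint arm with a two-finger parallel gripper is mounted at the origin on the work surface. World frame = base frame: x ahead of the robot, y to its left, z up, the work surface at z = 0. Lengths are in mm, angles in rad, forces in N, time in s.
With the tool pointing down it reaches from about 325 to 750 mm from the base axis. Payload 7.6 kg.
Tool frame: the origin (TCP) lies on the centre line of the jaws, within the pads' length; the fingertips stand 8 mm ahead of it and the grasp point (between the pads) lies 11 mm behind it; z points along the fingers, y is the line along which they close (so a half turn about z gives the same grasp; the last joint's range is limited). The gripper opens to 85 mm and grips with 20 to 120 N. Pads are 22 mm wide; open, the fingers measure 114 mm over their backs; the gripper's body (76 mm by 85 mm) begins 54 mm behind the grasp point. The pads swing forward as they close: fully open they stand 13 mm farther back than shut.
Start: joints at [-1.218, 0.052, 1.401, -0, 1.689, -0.07], TCP at [215.441, -478.78, 239.323] pointing down, gripper open.
Joint ranges: [-2.9, 2.9], [-0.91, 2.17], [0.12, 2.37], [-1.06, 4.2], [0.26, 2.73], [-2.93, 2.93]. Speed limits (rad/s): [2.57, 2.57, 3.01, 3.14, 3.14, 3.14].

## Interface

Orientations are given as a unit quaternion [w, x, y, z].
In Python, from station import * gives the robot as it stands.
- The arm moves only by the tool drive_tool, never from a script. Its argument "increments" is text: rows parted by semicolons, each of 4 numbers parted by spaces: the shift along the tool's x, y, z in m, then the turn about the tool's z in rad. In form: dx dy dz spin; .... A call has exactly 10 rows; each row is the pose to reach, as a shift and turn from the pose commanded when the call began, along the tool's axes at that moment; what a row does not reach only later rows make up. A row lasts 1/8 s, in which the tool goes at most 62.5 mm and 10.7 degrees, less where a joint would pass 70% of its speed; a pose out of reach is approached as far as the arm can. A call with a gripper value outside its range is refused whole. "hand" is the closure, from 0 (fully open) to 1 (shut), set as the call begins (left out, the last holds). The fingers move at their own pace and stop on an object; "newtons" is the grip in N (left out, the last holds). Time passes only in rows, so rows that repeat a pose let the fingers close, or fill a call up. It gives the time, the measured TCP pose, the force, the opening and the grip force at its end, in the units of the state.
- sense(): the state, without advancing time (a new reading comes with each control period).
- grab_frame(name): name is "scene" or "side" or "wrist"; returns a dict with "pixels" (480x640x3 uint8, red, green, blue), "range_z" (480x640 float32, mm along the optical axis (not along the pixel's ray), 0 where there is no reading), "intrinsics" (3x3 intrinsics, pixels), "T" (4x4, takes a point from camera to world coordinates); the wrist camera has in their place "T_tool_cam" (4x4, takes a point from camera to tool coordinates, whose origin is the TCP and whose axes are the flange's). Camera axes: x right, y down, z forward; pixel columns grow to the right and rows downward; lengths in mm; the calibration is good to about 2 mm. A picture is of the moment at which its call begins: read the wrist's pose just before it.
- job_done(): hands the job in; it is judged then, once.
Trained networks look in a picture, given as the dict that the camera call returned (one of the last four; its "shot" number tells which), for a name from the list of things; names that differ only in an ending like _2 or _b are one class to them, and where a whole thing is asked for, a point or a joint stands for the part that bears it (a point fixed in the world has none). Each returns a list of dicts, best first, with "score" (0 to 1); they miss things now and then, are a little off and sometimes report something else, mostly with a low value. They report only what shows in the picture. A call takes as long as a camera call. They do not tell look-alikes from the thing itself.
- outline_of(picture, thing): "region" (480x640 bool, what is visible of it).
- landmark_of(picture, thing): "at" ([x, y, z] in mm, in world coordinates, good to about 4 mm: a listed point, or the origin of a listed thing).
The state is a dict: "clock": time; "joint_positions": joint angles; "qvel": joint speeds; "effort": joint torques, N m; "tcp_pos": TCP position; "eef_rot": TCP orientation; "ft_force": force on the tool from outside, world axes, zero at the start; "ft_torque": the same for the moment, N m; "grip_width": finger opening in mm; "grasp_force": force on a finger pad.
Only numpy, scipy, OpenCV 4.12 (cv2) and the standard library are available. Lean on these libraries where they do the work, as an engineer would, in place of code of your own. Each camera call takes 0.05 s, during which the arm holds its last target. There are 200 camera calls.

## Working session

There is one attempt and no reset: what is moved stays moved. The work goes in short steps, Python scripts to look and compute and a tool call to move; the robot and the scene stay as the last step left them, time stands still between calls to the robot, and variables do not carry over. Pictures are saved under pics/ and viewed, at most 10 in all, crops included, and the job is handed in when it is done.

Besides the shell and the picture viewer there is one more tool, called after "Call:" as name(argument=value, ...) on one line, values as JSON. drive_tool: Moves the arm, as the interface text tells. Its arguments: {"type":"object","properties":{"increments":{"type":"string"},"hand":{"type":"number"},"newtons":{"type":"number"}},"required":["increments"]}

```bash
mkdir -p pics; ls
cat > h.py <<'E'
from station import *
import numpy as np, cv2
from scipy.spatial.transform import Rotation as R
def Tof(p):
    if 'T' in p: return np.array(p['T'])
    s=p['_s']; q=s['eef_rot']; T=np.eye(4); T[:3,:3]=R.from_quat([q[1],q[2],q[3],q[0]]).as_matrix(); T[:3,3]=s['tcp_pos']
    return T@np.array(p['T_tool_cam'])
def snap(n,f=None):
    s=sense(); p=grab_frame(n); p['_s']=s
    if f: cv2.imwrite('pics/'+f,p['pixels'][:,:,::-1])
    return p
def cloud(p):
    K=np.array(p['intrinsics']); z=p['range_z']; v,u=np.mgrid[:480,:640]
    P=np.stack([(u-K[0,2])/K[0,0]*z,(v-K[1,2])/K[1,1]*z,z],-1); T=Tof(p)
    W=P@T[:3,:3].T+T[:3,3]; W[z==0]=np.nan; return W
E
python3 - <<'E'
from h import *
s=sense(); print({k:np.round(v,3).tolist() for k,v in s.items()})
a=snap('scene','sc.png'); b=snap('side','sd.png')
for p in (a,b):
    for n in ['fence','side_stop','slot0','slot1','slot2','pedal_pad','pedal_hinge','block_a','bed','foot1_face','bowl','screwdriver','wrench']:
        r=landmark_of(p,n); print(n,[(np.round(d['at']).tolist(),round(d['score'],2)) for d in r[:5]])
E
```

```text
pics
{'clock': 0.0, 'joint_positions': [-1.218, 0.053, 1.402, -0.0, 1.689, -0.07], 'qvel': [-0.0, -0.0, -0.0, -0.0, 0.001, -0.0], 'effort': [0.001, -38.167, -36.019, 0.0, 0.006, -0.0], 'tcp_pos': [215.336, -478.493, 238.467], 'eef_rot': [-0.001, 0.978, 0.21, -0.0], 'ft_force': [-0.628, 0.187, 0.044], 'ft_torque': [0.003, -0.027, -0.035], 'grasp_force': 0.0, 'grip_width': 85.286}
fence [([644.0, 78.0, 48.0], 0.75)]
side_stop [([614.0, 4.0, 45.0], 0.62)]
slot0 [([619.0, 128.0, 45.0], 0.78), ([616.0, 77.0, 49.0], 0.66), ([610.0, 37.0, 47.0], 0.57)]
slot1 [([619.0, 128.0, 45.0], 0.78), ([616.0, 77.0, 49.0], 0.66), ([610.0, 37.0, 47.0], 0.57)]
slot2 [([619.0, 128.0, 45.0], 0.78), ([616.0, 77.0, 49.0], 0.66), ([610.0, 37.0, 47.0], 0.57)]
pedal_pad [([534.0, -87.0, 101.0], 0.97), ([584.0, 432.0, 2.0], 0.68)]
pedal_hinge [([660.0, -92.0, 46.0], 0.9)]
block_a [([562.0, 182.0, 47.0], 0.73), ([576.0, 345.0, -4.0], 0.7), ([555.0, 114.0, 48.0], 0.69), ([386.0, 19.0, -2.0], 0.67), ([424.0, 124.0, 0.0], 0.6)]
bed [([620.0, 79.0, 1.0], 0.62)]
foot1_face [([622.0, 76.0, 98.0], 0.59), ([556.0, 113.0, 
[... 456 characters left out ...]
ot2 [([618.0, 84.0, 48.0], 0.78), ([621.0, 129.0, 50.0], 0.74), ([618.0, 31.0, 47.0], 0.67)]
pedal_pad [([536.0, -86.0, 107.0], 0.91)]
pedal_hinge [([659.0, -91.0, 41.0], 0.91), ([655.0, -375.0, 1.0], 0.18)]
block_a [([387.0, 18.0, 2.0], 0.95), ([539.0, 38.0, 50.0], 0.73), ([421.0, 124.0, -3.0], 0.69), ([574.0, 347.0, 4.0], 0.69), ([556.0, 117.0, 52.0], 0.68)]
bed [([616.0, 80.0, 2.0], 0.72), ([615.0, 6.0, 49.0], 0.39), ([655.0, -375.0, 0.0], 0.24)]
foot1_face [([619.0, 79.0, 103.0], 0.54)]
bowl [([657.0, -375.0, 2.0], 0.96)]
screwdriver [([458.0, -356.0, 2.0], 0.87), ([588.0, 429.0, -3.0], 0.23)]
wrench [([589.0, 428.0, -2.0], 0.66), ([613.0, 81.0, 2.0], 0.57), ([563.0, 185.0, 44.0], 0.55)]
```

View pics/sc.png

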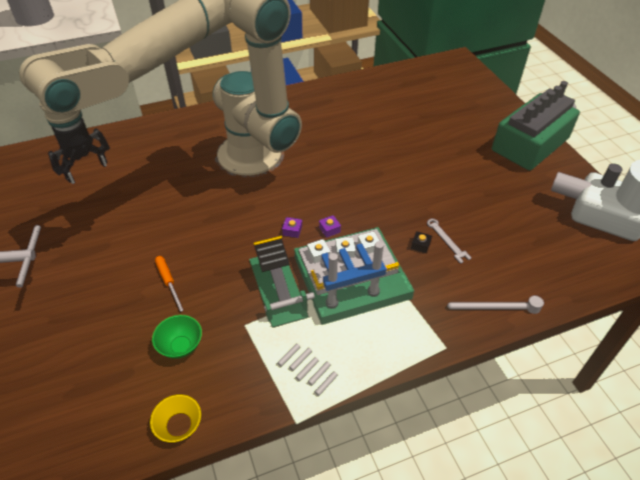

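View pics/sd.png

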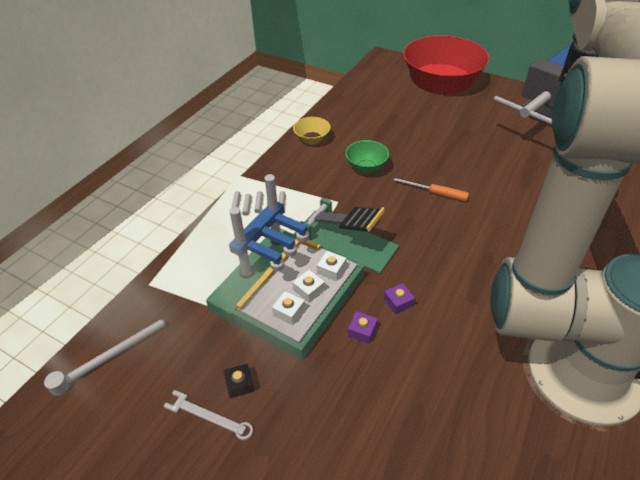

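The pictures show the white blocks on the bed (scene 319,247; 346,243; 370,239), purple look-alikes in front and a black one to the right. The pedal is left of the bed. Next I fit bed and blocks from the depth data.

```bash
cat >> h.py <<'E'
def blocks(p,W,zlo=72,zhi=86,roi=(490,665,-10,240)):
    z=W[...,2]; px=p['pixels'].astype(int)
    m=(z>zlo)&(z<zhi)&(W[...,0]>roi[0])&(W[...,0]<roi[1])&(W[...,1]>roi[2])&(W[...,1]<roi[3])
    m&=(px.min(-1)>120)&(px.max(-1)-px.min(-1)<50)
    n,l,st,c=cv2.connectedComponentsWithStats(m.astype(np.uint8))
    out=[]
    for i in range(1,n):
        if st[i,4]<60: continue
        q=W[l==i]; r=cv2.minAreaRect(q[:,:2].astype(np.float32))
        a=np.radians(r[2]); a=(a+np.pi/4)%(np.pi/2)-np.pi/4
        out.append((np.round(r[0],1).tolist(),np.round(r[1],1).tolist(),round(a,3),round(float(np.median(q[:,2])),1),st[i,4]))
    return out
E
python3 - <<'E'
from h import *
for n in ('scene','side'):
    p=snap(n); W=cloud(p); print(n)
    for b in blocks(p,W): print(b)
    px=p['pixels'].astype(int); hsv=cv2.cvtColor(p['pixels'],cv2.COLOR_RGB2HSV).astype(int)
    roi=(W[...,0]>480)&(W[...,0]<680)&(W[...,1]>-20)&(W[...,1]<260)
    g=roi&(px.max(-1)-px.min(-1)<40)&(px.min(-1)>80)&(W[...,2]>40)&(W[...,2]<58)
    print('bed z',np.percentile(W[g][:,2],[10,50,90]).round(1),g.sum())
    y=roi&(hsv[...,0]>18)&(hsv[...,0]<32)&(hsv[...,1]>150)&(W[...,2]>48)&(W[...,2]<75)
    k,l,st,c=cv2.connectedComponentsWithStats(y.astype(np.uint8))
    for i in range(1,k):
        if st[i,4]<25: continue
        q=W[l==i]; t=q[q[:,2]>np.percentile(q[:,2],50)]
        print('yel',st[i],np.nanmin(q,0).round(),np.nanmax(q,0).round(),'top z',np.percentile(q[:,2],90).round(1)); 
        if st[i,4]>100:
            f=cv2.fitLine(t[:,:2].astype(np.float32),cv2.DIST_HUBER,0,.01,.01).ravel(); print(f.round(3))
    gr=roi&(hsv[...,0]>55)&(hsv[...,0]<90)&(hsv[...,1]>100)&(abs(W[...,2]-40)<4)
    r=cv2.minAreaRect(W[gr][:,:2].astype(np.float32)); print('skirt',r)
E
```

```text
scene
([565.4, 184.0], [53.6, 48.9], np.float64(0.041), 77.5, np.int32(178))
([557.8, 115.4], [48.7, 52.3], np.float64(-0.256), 77.5, np.int32(174))
([541.9, 44.0], [53.4, 49.7], np.float64(0.017), 76.8, np.int32(206))
bed z [42.7 47.1 51.5] 1134
yel [386 262  14   8  70] [649. 192.  51.] [666. 231.  66.] top z 65.0
yel [311 270  13  19  80] [591.  -3.  48.] [657.  12.  68.] top z 63.9
skirt ((634.9617309570312, 77.19925689697266), (302.0989685058594, 139.68841552734375), 54.51471710205078)
side
([540.3, 43.4], [48.8, 51.9], np.float64(0.037), 79.5, np.int32(350))
([556.1, 115.6], [51.1, 49.6], np.float64(-0.242), 79.9, np.int32(374))
([562.7, 183.8], [50.7, 48.5], np.float64(-0.033), 80.0, np.int32(413))
bed z [43.4 49.8 52.4] 4648
yel [304 241  16   9  57] [592.  -0.  54.] [633.  11.  67.] top z 65.2
skirt ((490.39825439453125, 79.67174530029297), (0.0, 0.0), 0.0)
```

Call:
drive_tool(increments="0 0 0 0;0 0 0 0;0 0 0 0;0 0 0 0;0 0 0 0;0 0 0 0;0 0 0 0;0 0 0 0;0 0 0 0;0 0 0 0", hand=1, newtons=30)

```text
clock: 2.75
tcp_pos: [215.4, -478.8, 239.3]
eef_rot: [0.0, 0.978, 0.21, -0.0]
ft_force: [0.4, -0.2, 0.1]
grip_width: 0.2
grasp_force: 0.0
```

Call:
drive_tool(increments="0.046 -0.040 -0.006 0.04;0.092 -0.081 -0.012 0.08;0.139 -0.122 -0.018 0.13;0.185 -0.162 -0.024 0.17;0.231 -0.203 -0.030 0.21;0.277 -0.243 -0.037 0.25;0.323 -0.284 -0.043 0.30;0.370 -0.324 -0.049 0.34;0.416 -0.365 -0.055 0.38;0.462 -0.405 -0.061 0.423")

```text
clock: 4.0
tcp_pos: [471.1, 82.3, 300.7]
eef_rot: [0.0, 1.0, -0.001, 0.0]
ft_force: [0.1, -1.0, 0.9]
grip_width: 0.1
grasp_force: 0.0
```

Run:
```python
from h import *
p=snap('wrist'); p=snap('wrist','w1.png'); print(p['_s']['tcp_pos'],p['_s']['eef_rot'],p['_s']['qvel']); print(np.array(p['T_tool_cam']).round(2).tolist())
W=cloud(p); np.save('w1.npy',W)
for b in blocks(p,W): print(b)
for n in ['fence','side_stop','slot1','pedal_pad','block_a']:
    print(n,[(np.round(d['at']).tolist(),round(d['score'],2)) for d in landmark_of(p,n)[:4]])
```

```text
[472.4606901   87.72554883 300.34481679] [-1.59806510e-03  9.99998120e-01  1.00692135e-03  4.39550193e-04] [-0.10689065 -0.04852532  0.06597149 -0.02085144 -0.00523245 -0.23215757]
[[-0.0, -0.95, -0.31, 79.25], [1.0, -0.0, -0.0, 0.97], [0.0, -0.31, 0.95, -134.31], [0.0, 0.0, 0.0, 1.0]]
([562.9, 182.7], [48.3, 48.0], np.float64(-0.022), 78.0, np.int32(2474))
([555.6, 114.3], [48.1, 47.9], np.float64(-0.267), 77.9, np.int32(2366))
([540.5, 42.3], [48.0, 48.2], np.float64(0.032), 77.9, np.int32(2281))
fence [([645.0, 82.0, 43.0], 0.56)]
side_stop [([614.0, 5.0, 50.0], 0.79)]
slot1 [([622.0, 79.0, 50.0], 0.83), ([624.0, 129.0, 51.0], 0.73), ([616.0, 32.0, 46.0], 0.57), ([620.0, 80.0, 99.0], 0.25)]
pedal_pad [([539.0, -89.0, 105.0], 0.67)]
block_a [([550.0, 115.0, 49.0], 0.97), ([387.0, 20.0, -2.0], 0.97), ([578.0, 348.0, 1.0], 0.88), ([543.0, 42.0, 50.0], 0.77)]
```

View pics/w1.png

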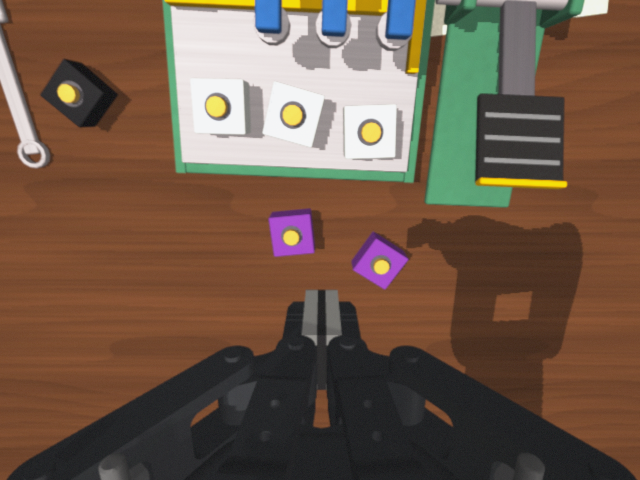

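The wrist view shows the three white blocks at (217,106), (292,115) and (371,132). The fence face is along the top, the stop is at (413,45) and the pedal pad at (520,140). I fit the bed axes from this view.

Run:
```python
from h import *
p=snap('wrist'); W=cloud(p); print(p['_s']['tcp_pos'])
for b in blocks(p,W): print(b)
px=p['pixels'].astype(int); hsv=cv2.cvtColor(p['pixels'],cv2.COLOR_RGB2HSV).astype(int)
v,u=np.mgrid[:480,:640]
z=W[...,2]
bed=(abs(z-49)<4)&(px.max(-1)-px.min(-1)<50)&(v<180)&(u>170)&(u<430)&(px.min(-1)>90)
print('bedz',np.nanmedian(z[bed]))
yel=(hsv[...,0]>20)&(hsv[...,0]<32)&(hsv[...,1]>150)
def fit(q,n):
    f=cv2.fitLine(q[:,:2].astype(np.float32),cv2.DIST_HUBER,0,.01,.01).ravel(); print(n,len(q),f.round(4),'ang',np.arctan(f[0]/f[1]).round(4) if abs(f[1])>abs(f[0]) else np.arctan(f[1]/f[0]).round(4)); return f
# fence foot: lowest bed-gray row below yellow, per column
pts=[];near=[]
gr=(hsv[...,0]>55)&(hsv[...,0]<95)&(hsv[...,1]>90)
for c in range(180,405):
    yy=np.where(yel[:30,c])[0]
    if len(yy) and yy[-1]<20 and (bed[yy[-1]+2:yy[-1]+6,c]).any():
        q=W[yy[-1]+2,c]; pts.append(q)
    g=np.where(gr[150:195,c])[0]
    if len(g)>3: near.append(W[150+g[0],c])   # skirt/bed boundary
pts=np.array(pts); near=np.array(near); pts=pts[np.isfinite(pts[:,0])]; near=near[np.isfinite(near[:,0])]
print(pts.mean(0),near.mean(0)); f=fit(pts,'fence'); g=fit(near,'near edge (bed x -118)')
st=[]
for r in range(25,68):
    yy=np.where(yel[r,395:430])[0]
    if len(yy)>3: st.append(W[r,395+yy[0]-2])
st=np.array(st); st=st[np.isfinite(st[:,0])]; print('stop',st.round(1)[::6].tolist()); fit(st,'stop')
pad=(u>470)&(u<570)&(v>90)&(v<180)&(z>70)&(px.max(-1)<110)
q=W[pad]; print('pad',np.median(q,0),np.percentile(q,[2,98],axis=0).round(1).tolist())
q=W[yel&(v>170)&(v<195)&(u>470)]; print('lip',np.median(q,0),q.min(0),q.max(0))
```

```text
[470.35490809  79.04267763 300.36746639]
([562.9, 182.6], [48.2, 47.9], np.float64(-0.029), 77.9, np.int32(2483))
([555.7, 114.4], [48.3, 48.0], np.float64(-0.268), 77.9, np.int32(2402))
([540.4, 42.2], [48.0, 48.2], np.float64(0.032), 77.8, np.int32(2276))
bedz 47.92090240255652
[646.32092492 126.91293469  48.25247624] [501.93954534 109.14507357  39.48503751]
fence 125 [4.190000e-02 9.991000e-01 6.463209e+02 1.269129e+02] ang 0.0419
near edge (bed x -118) 225 [4.110000e-02 9.992000e-01 5.025236e+02 1.367110e+02] ang 0.0411
stop [[617.8, 18.2, 116.8], [614.0, 18.4, 115.2], [622.7, 6.4, 47.2], [617.8, 6.9, 46.3], [612.4, 7.7, 47.6], [607.2, 7.4, 47.6], [602.0, 8.1, 47.9], [596.6, 8.0, 49.1]]
stop 43 [ 9.992000e-01 -4.060000e-02  6.105506e+02  7.538300e+00] ang -0.0406
pad [538.90760855 -89.17674508 100.06449099] [[503.5, -124.0, 88.0], [570.7, -53.8, 112.9]]
lip [nan nan nan] [nan nan nan] [nan nan nan]
```

Call:
drive_tool(increments="0.004 0.006 0.040 0.01;0.008 0.012 0.080 0.02;0.012 0.018 0.120 0.03;0.016 0.024 0.160 0.0415;0.020 0.030 0.190 0.0415;0.024 0.036 0.215 0.0415;0.024 0.036 0.224 0.0415;0.024 0.036 0.224 0.0415;0.024 0.036 0.224 0.0415;0.024 0.036 0.224 0.0415")

```text
clock: 5.65
tcp_pos: [495.1, 44.2, 77.4]
eef_rot: [0.0, 1.0, -0.021, 0.001]
ft_force: [-0.5, 0.1, 1.0]
grip_width: 0.6
grasp_force: 0.0
```

```bash
cat >> h.py <<'E'
ps=-0.0415; ex=np.array([np.cos(ps),np.sin(ps)]); ey=np.array([-ex[1],ex[0]]); O=617*ex+103.3*ey
def tobed(x): x=np.asarray(x)[:2]-O; return [round(float(x@ex),1),round(float(x@ey),1)]
def st():
    s=sense(); print('t',s['clock'],'bed',tobed(s['tcp_pos']),'z',round(s['tcp_pos'][2],1),'q',np.round(s['eef_rot'],4),'F',np.round(s['ft_force'],1)); return s
E
python3 -c "
from h import *
st(); p=snap('wrist'); W=cloud(p)
for b in blocks(p,W): print(b,tobed(b[0]))
print(np.round(sense()['joint_positions'],2))"
```

```text
t 5.65 bed [-124.2, -38.6] z 77.4 q [ 0.      0.9998 -0.0208  0.001 ] F [-0.5  0.1  1. ]
([555.0, 114.5], [48.8, 48.4], np.float64(-0.271), 77.9, np.int32(13211)) [-67.2, 34.1]
([540.1, 42.4], [48.1, 48.3], np.float64(0.03), 77.8, np.int32(12347)) [-79.1, -38.5]
([546.9, 160.4], [5.5, 18.9], np.float64(-0.226), 77.7, np.int32(372)) [-77.2, 79.7]
[ 0.01  0.09  1.69 -0.    1.36  1.63]
```

Call:
drive_tool(increments="0 0 -0.03 -0.18;0 0 -0.03 -0.36;0 0 -0.03 -0.54;0 0 -0.03 -0.72;0 0 -0.03 -0.90;0 0 -0.03 -1.08;0 0 -0.03 -1.26;0 0 -0.03 -1.44;0 0 -0.03 -1.62;0 0 -0.03 -1.80")

```text
clock: 6.95
tcp_pos: [494.7, 44.2, 106.7]
eef_rot: [0.0, 0.635, 0.772, 0.0]
ft_force: [-0.3, -1.0, 0.1]
grip_width: 0.4
grasp_force: 0.0
```

Call:
drive_tool(increments="0 0 0 -0.18;0 0 0 -0.36;0 0 0 -0.54;0 0 0 -0.72;0 0 0 -0.90;0 0 0 -1.08;0 0 0 -1.26;0 0 0.015 -1.342;0 0 0.03 -1.342;0 0 0.03 -1.342")

```text
clock: 8.2
tcp_pos: [493.7, 44.1, 74.9]
eef_rot: [-0.001, 0.021, 1.0, -0.0]
ft_force: [0.3, 1.1, 0.3]
grip_width: 0.2
grasp_force: 0.0
```

```bash
python3 -c "
from h import *
print(np.round(st()['joint_positions'],2))"
```

```text
t 8.2 bed [-125.6, -38.7] z 74.9 q [-1.400e-03  2.140e-02  9.998e-01 -1.000e-04] F [0.3 1.1 0.3]
[ 0.01  0.09  1.69 -0.    1.36 -1.51]
```

Call:
drive_tool(increments="-0.012 0 0 0;-0.024 0 0 0;-0.036 0 0 0;-0.048 0 0 0;-0.058 0 0 0;-0.068 0 0 0;-0.075 0 0 0;-0.080 0 0 0;-0.083 0 0 0;-0.085 0 0 0")

```text
clock: 9.45
tcp_pos: [579.6, 40.6, 76.3]
eef_rot: [-0.0, 0.021, 1.0, -0.0]
ft_force: [-3.2, 1.2, 3.0]
grip_width: -0.1
grasp_force: 2.0
```

Call:
drive_tool(increments="-0.001 0 0 0;-0.001 0 0 0;-0.002 0 0 0;-0.002 0 0 0;-0.003 0 0 0;-0.003 0 0 0;-0.004 0 0 0;-0.004 0 0 0;-0.005 0 0 0;-0.005 0 0 0")

```text
clock: 10.7
tcp_pos: [583.2, 40.4, 76.3]
eef_rot: [-0.002, 0.021, 1.0, -0.0]
ft_force: [-11.7, 0.5, 8.0]
grip_width: -0.1
grasp_force: 5.8
```

```bash
python3 -c "
from h import *
st()
for n in ('side','scene'):
  p=snap(n,n+'2.png'); W=cloud(p)
  for b in blocks(p,W): print(b,tobed(b[0]))
  print(snap and '')"
```

```text
t 10.7 bed [-35.9, -38.7] z 76.3 q [-1.900e-03  2.060e-02  9.998e-01 -1.000e-04] F [-11.7   0.5   8. ]
([607.4, 54.4], [20.7, 24.4], np.float64(-0.058), 80.1, np.int32(68)) [-12.4, -23.7]
([555.7, 115.8], [50.6, 49.5], np.float64(-0.272), 79.9, np.int32(367)) [-66.6, 35.5]
([562.9, 184.1], [51.0, 49.0], np.float64(-0.022), 79.8, np.int32(416)) [-62.2, 104.0]

([563.8, 185.0], [53.8, 48.6], np.float64(0.002), 77.3, np.int32(172)) [-61.4, 104.9]
([561.4, 126.1], [26.3, 51.9], np.float64(-0.258), 76.9, np.int32(96)) [-61.3, 46.0]
([617.8, 21.6], [43.5, 20.8], np.float64(0.279), 77.5, np.int32(71)) [-0.6, -56.1]
```

Call:
drive_tool(increments="0.030 0 0 0;0.060 0 0 0;0.090 0 0 0;0.090 0.036 0 0;0.090 0.073 0 0;0.090 0.073 0 0;0.080 0.073 0 0;0.070 0.073 0 0;0.060 0.073 0 0;0.050 0.073 0 0")

```text
clock: 12.05
tcp_pos: [538.2, 114.8, 76.2]
eef_rot: [-0.0, 0.021, 1.0, -0.0]
ft_force: [-2.7, -1.0, 3.0]
grip_width: -0.2
grasp_force: 1.6
```

Call:
drive_tool(increments="-0.010 0 0 0;-0.020 0 0 0;-0.030 0 0 0;-0.038 0 0 0;-0.043 0 0 0;-0.045 0 0 0;-0.046 0 0 0;-0.047 0 0 0;-0.048 0 0 0;-0.049 0 0 0")

```text
clock: 13.3
tcp_pos: [585.0, 113.9, 76.1]
eef_rot: [-0.002, 0.02, 1.0, 0.0]
ft_force: [-13.5, 1.0, 7.0]
grip_width: 0.1
grasp_force: 6.3
```

Call:
drive_tool(increments="0.025 0 0 0;0.050 0 0 0;0.075 0 0 0;0.075 0.034 0 0;0.075 0.068 0 0;0.070 0.068 0 0;0.060 0.068 0 0;0.050 0.068 0 0;0.040 0.068 0 0;0.030 0.068 0 0")

```text
clock: 14.55
tcp_pos: [560.1, 182.1, 76.3]
eef_rot: [-0.0, 0.021, 1.0, -0.0]
ft_force: [-3.1, 0.0, 2.6]
grip_width: -0.3
grasp_force: 1.6
```

Call:
drive_tool(increments="-0.010 0 0 0;-0.018 0 0 0;-0.023 0 0 0;-0.025 0 0 0;-0.026 0 0 0;-0.027 0 0 0;-0.028 0 0 0;-0.029 0 0 0;-0.029 0 0 0;-0.029 0 0 0")

```text
clock: 15.8
tcp_pos: [588.4, 181.3, 76.3]
eef_rot: [0.0, 0.021, 1.0, -0.0]
ft_force: [-1.4, 0.6, -0.6]
grip_width: -0.0
grasp_force: 0.5
```

Call:
drive_tool(increments="-0.001 0 0 0;-0.001 0 0 0;-0.002 0 0 0;-0.002 0 0 0;-0.003 0 0 0;-0.003 0 0 0;-0.004 0 0 0;-0.004 0 0 0;-0.004 0 0 0;-0.004 0 0 0")

```text
clock: 17.05
tcp_pos: [589.2, 181.4, 76.2]
eef_rot: [-0.004, 0.02, 1.0, -0.001]
ft_force: [-20.9, -1.7, 12.0]
grip_width: -0.1
grasp_force: 10.5
```

Call:
drive_tool(increments="0.040 0 0 0;0.050 0 0 0.175;0.050 0.030 0 0.35;0.050 0.060 0 0.525;0.050 0.060 0 0.70;0.050 0.060 0 0.875;0.040 0.060 0 1.05;0.020 0.060 0 1.225;0 0.060 0 1.40;-0.019 0.060 0 1.571")

```text
clock: 18.3
tcp_pos: [615.0, 240.2, 76.3]
eef_rot: [0.001, 0.724, 0.69, 0.001]
ft_force: [-1.0, -0.2, 0.0]
grip_width: 0.1
grasp_force: 0.0
```

```bash
python3 -c "
from h import *
print(np.round(st()['joint_positions'],2))
for n in ('side','scene'):
  p=snap(n,n+'3.png'); W=cloud(p)
  for b in blocks(p,W): print(b,tobed(b[0]))
"
```

```text
t 18.3 bed [-12.5, 162.2] z 76.3 q [6.000e-04 7.237e-01 6.902e-01 5.000e-04] F [-1.  -0.2  0. ]
[ 0.32  0.53  1.16 -0.    1.45  0.36]
([620.4, 122.4], [48.3, 51.1], np.float64(0.039), 79.8, np.int32(254)) [-2.2, 44.7]
([618.5, 163.0], [23.4, 41.8], np.float64(-0.593), 80.3, np.int32(112)) [-5.8, 85.2]
([616.9, 21.9], [44.8, 18.8], np.float64(0.194), 77.0, np.int32(70)) [-1.5, -55.8]
```

View pics/side3.png

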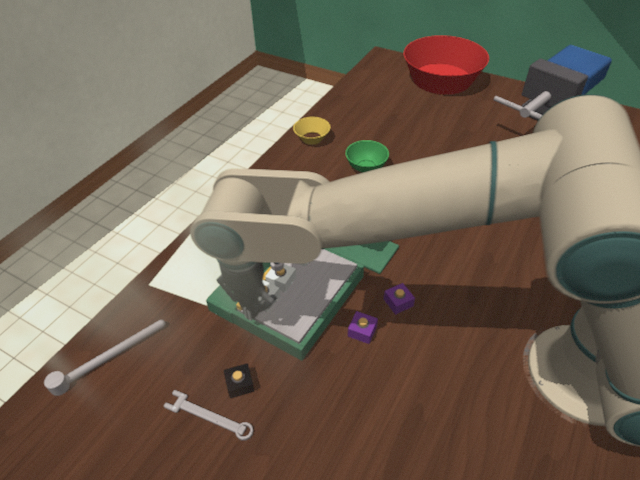

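Call:
drive_tool(increments="-0.014 0 0 0;-0.024 0 0 0;-0.032 0 0 0;-0.040 0 0 0;-0.048 0 0 0;-0.056 0 0 0;-0.063 0 0 0;-0.069 0 0 0;-0.073 0 0 0;-0.075 0 0 0")

```text
clock: 19.65
tcp_pos: [610.2, 166.2, 76.4]
eef_rot: [-0.001, 0.721, 0.693, 0.001]
ft_force: [-1.1, 6.5, 0.2]
grip_width: -0.1
grasp_force: 3.0
```

Call:
drive_tool(increments="-0.001 0 0 0;-0.001 0 0 0;-0.002 0 0 0;-0.002 0 0 0;-0.003 0 0 0;-0.003 0 0 0;-0.004 0 0 0;-0.004 0 0 0;-0.004 0 0 0;-0.004 0 0 0")

```text
clock: 20.9
tcp_pos: [610.1, 163.1, 76.5]
eef_rot: [-0.001, 0.721, 0.693, 0.001]
ft_force: [-0.4, 8.6, 0.5]
grip_width: -0.2
grasp_force: 4.1
```

Call:
drive_tool(increments="-0.001 0 0 0;-0.001 0 0 0;-0.002 0 0 0;-0.002 0 0 0;-0.003 0 0 0;-0.003 0 0 0;-0.004 0 0 0;-0.004 0 0 0;-0.004 0 0 0;-0.004 0 0 0")

```text
clock: 22.15
tcp_pos: [610.0, 162.7, 77.0]
eef_rot: [-0.003, 0.72, 0.694, 0.004]
ft_force: [0.5, 21.6, -0.7]
grip_width: -0.1
grasp_force: 10.8
```

Call:
drive_tool(increments="0.020 0 0 0;0.025 -0.030 0 -0.175;0.020 -0.065 0 -0.35;-0.010 -0.075 0 -0.525;-0.031 -0.075 0 -0.70;-0.031 -0.075 0 -0.875;-0.031 -0.075 0 -1.05;-0.031 -0.075 0 -1.225;-0.031 -0.075 0 -1.40;-0.031 -0.075 0 -1.571")

```text
clock: 23.4
tcp_pos: [534.2, 129.2, 76.4]
eef_rot: [0.0, 0.018, 1.0, -0.001]
ft_force: [-0.6, -0.7, 0.4]
grip_width: -0.0
grasp_force: 0.0
```

```bash
python3 -c "
from h import *
st()
for n in ('side','scene'):
  p=snap(n,n+'4.png'); W=cloud(p)
  for b in blocks(p,W): print(b,tobed(b[0]))
  if n=='side':
    cv2.imwrite('pics/side4c.png',cv2.resize(p['pixels'][170:350,200:400,::-1],None,fx=3,fy=3,interpolation=cv2.INTER_CUBIC))
"
```

```text
t 23.4 bed [-88.6, 47.9] z 76.4 q [ 2.000e-04  1.780e-02  9.998e-01 -6.000e-04] F [-0.6 -0.7  0.4]
([620.1, 115.3], [77.5, 48.9], np.float64(-0.102), 79.9, np.int32(411)) [-2.2, 37.6]
([616.6, 22.0], [27.7, 50.7], np.float64(-0.042), 77.2, np.int32(86)) [-1.8, -55.7]
```

View pics/side4c.png

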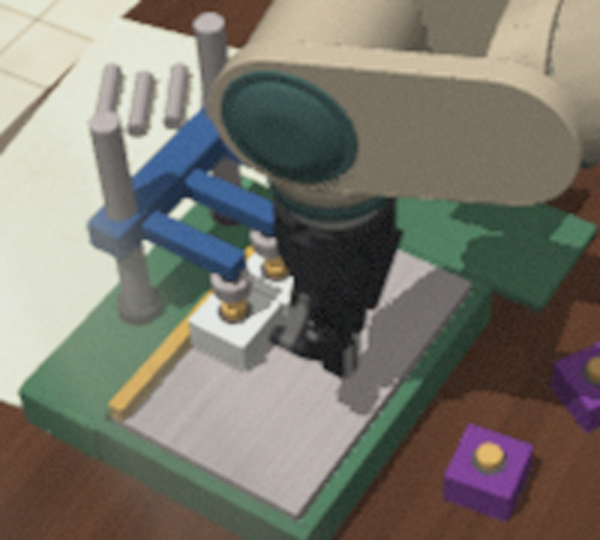

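The crop shows the row joined under the feet (c at 235,330), flat to the fence. Now I'll true up each block against the fence.

Call:
drive_tool(increments="-0.020 0 0 0;-0.040 0 0 0;-0.045 0 0 0;-0.048 0 0 0;-0.050 0 0 0;-0.051 0 0 0;-0.052 0 0 0;-0.053 0 0 0;-0.054 0 0 0;-0.055 0 0 0")

```text
clock: 24.75
tcp_pos: [586.9, 127.5, 76.3]
eef_rot: [-0.003, 0.02, 1.0, -0.0]
ft_force: [-16.7, -0.4, 9.4]
grip_width: -0.0
grasp_force: 8.3
```

Call:
drive_tool(increments="0.010 0 0 0;0.015 0 0 0;0.015 -0.024 0 0;0.015 -0.048 0 0;0.010 -0.048 0 0;0.005 -0.048 0 0;0.003 -0.048 0 0;0.002 -0.048 0 0;0.001 -0.048 0 0;0 -0.048 0 0")

```text
clock: 26.0
tcp_pos: [584.9, 79.9, 76.3]
eef_rot: [-0.003, 0.02, 1.0, -0.0]
ft_force: [-18.5, -3.0, 11.5]
grip_width: -0.4
grasp_force: 9.2
```

Call:
drive_tool(increments="0.010 0 0 0;0.015 0 0 0;0.015 -0.024 0 0;0.015 -0.048 0 0;0.010 -0.048 0 0;0.005 -0.048 0 0;0.003 -0.048 0 0;0.002 -0.048 0 0;0.001 -0.048 0 0;0 -0.048 0 0")

```text
clock: 27.25
tcp_pos: [582.9, 32.2, 76.2]
eef_rot: [-0.003, 0.02, 1.0, 0.0]
ft_force: [-16.2, 2.0, 10.0]
grip_width: 0.2
grasp_force: 8.4
```

Call:
drive_tool(increments="0.045 0 0 0;0.055 0.030 0 0.175;0.055 0.070 0 0.35;0.055 0.110 0 0.525;0.055 0.150 0 0.70;0.050 0.154 0 0.875;0.030 0.154 0 1.05;0.010 0.154 0 1.225;-0.010 0.154 0 1.40;-0.020 0.154 0 1.571")

```text
clock: 28.5
tcp_pos: [612.2, 184.6, 76.1]
eef_rot: [0.0, 0.724, 0.69, 0.0]
ft_force: [0.6, 0.7, 0.3]
grip_width: -0.2
grasp_force: 0.0
```

Call:
drive_tool(increments="-0.010 0 0 0;-0.016 0 0 0;-0.019 0 0 0;-0.021 0 0 0;-0.022 0 0 0;-0.023 0 0 0;-0.024 0 0 0;-0.025 0 0 0;-0.026 0 0 0;-0.027 0 0 0")

```text
clock: 29.75
tcp_pos: [610.1, 162.7, 76.9]
eef_rot: [-0.003, 0.72, 0.694, 0.004]
ft_force: [-0.6, 22.8, 0.3]
grip_width: -0.1
grasp_force: 11.1
```

```bash
python3 -c "
from h import *
st()"
```

```text
t 29.75 bed [-14.2, 84.6] z 76.9 q [-0.0026  0.7203  0.6937  0.0036] F [-0.6 22.8  0.3]
```

Call:
drive_tool(increments="0.015 0 0 0;0.020 -0.035 -0.03 0;0.020 -0.066 -0.08 0;-0.010 -0.066 -0.124 0;-0.065 -0.066 -0.124 0;-0.120 -0.066 -0.124 0;-0.175 -0.066 -0.124 0;-0.225 -0.066 -0.110 0;-0.249 -0.066 -0.080 0;-0.249 -0.066 -0.060 0")

```text
clock: 31.0
tcp_pos: [533.4, -90.6, 134.9]
eef_rot: [-0.0, 0.723, 0.691, -0.001]
ft_force: [0.5, 0.1, -0.4]
grip_width: -0.3
grasp_force: 0.0
```

```bash
python3 -c "
from h import *
st()
for n in ('side','wrist'):
  p=snap(n,n+'5.png'); W=cloud(p)
  print(n,[(np.round(d['at']).tolist(),tobed(d['at']),round(d['score'],2)) for d in landmark_of(p,'pedal_pad')[:2]])
  if n=='side':
    cv2.imwrite('pics/side5c.png',cv2.resize(p['pixels'][160:350,200:420,::-1],None,fx=3,fy=3,interpolation=cv2.INTER_CUBIC))
"
```

```text
t 31.0 bed [-80.3, -171.7] z 134.9 q [-2.000e-04  7.226e-01  6.912e-01 -9.000e-04] F [ 0.5  0.1 -0.4]
side [([536.0, -86.0, 105.0], [-78.3, -167.3], 0.74), ([617.0, 84.0, 50.0], [-3.8, 5.8], 0.4)]
wrist [([536.0, -89.0, 103.0], [-77.5, -170.0], 0.87)]
```

View pics/side5c.png

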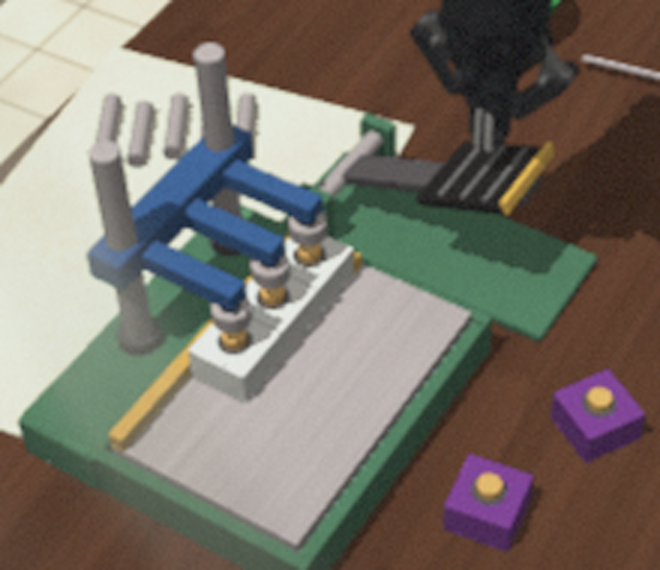

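The crop shows a straight, tight row under the feet, and the fingertips are over the pad (490,130). Pressing now.

Call:
drive_tool(increments="0 0 0.012 0;0 0 0.022 0;0 0 0.029 0;0 -0.003 0.035 0;0 -0.005 0.041 0;0 -0.006 0.046 0;0 -0.008 0.051 0;0 -0.009 0.055 0;0 -0.009 0.058 0;0 -0.010 0.060 0")

```text
clock: 32.45
tcp_pos: [524.7, -88.3, 77.2]
eef_rot: [0.001, 0.722, 0.692, 0.001]
ft_force: [4.1, 1.7, 8.6]
grip_width: 0.1
grasp_force: 4.5
```

Call:
drive_tool(increments="0 0 0.001 0;0 0 0.002 0;0 0 0.003 0;0 0 0.004 0;0 -0.001 0.005 0;0 -0.001 0.006 0;0 -0.001 0.007 0;0 -0.001 0.007 0;0 -0.001 0.007 0;0 -0.001 0.007 0")

```text
clock: 33.7
tcp_pos: [523.8, -88.2, 70.4]
eef_rot: [0.001, 0.722, 0.692, 0.001]
ft_force: [1.7, 2.0, 8.9]
grip_width: -0.3
grasp_force: 4.4
```

Call:
drive_tool(increments="0 0 0.001 0;0 0 0.001 0;0 0 0.002 0;0 0 0.002 0;0 0 0.003 0;0 0 0.003 0;0 0 0.004 0;0 0 0.004 0;0 0 0.004 0;0 0 0.004 0")

```text
clock: 34.95
tcp_pos: [523.4, -88.2, 66.2]
eef_rot: [0.0, 0.722, 0.692, 0.0]
ft_force: [0.5, 1.9, 9.3]
grip_width: 0.1
grasp_force: 4.7
```

Call:
drive_tool(increments="0 0 0.001 0;0 0 0.001 0;0 0 0.002 0;0 0 0.002 0;0 0 0.003 0;0 0 0.003 0;0 0 0.004 0;0 0 0.004 0;0 0 0.004 0;0 0 0.004 0")

```text
clock: 36.2
tcp_pos: [523.3, -88.2, 63.6]
eef_rot: [0.0, 0.722, 0.692, 0.0]
ft_force: [-6.2, 3.0, 19.2]
grip_width: -0.1
grasp_force: 9.6
```

Call:
drive_tool(increments="0 0 0.0005 0;0 0 0.001 0;0 0 0.001 0;0 0 0.001 0;0 0 0.001 0;0 0 0.001 0;0 0 0.001 0;0 0 0.001 0;0 0 0.001 0;0 0 0.001 0")

```text
clock: 37.45
tcp_pos: [523.2, -88.2, 62.9]
eef_rot: [0.0, 0.722, 0.692, 0.0]
ft_force: [-8.2, 3.1, 21.2]
grip_width: -0.2
grasp_force: 10.8
```

```bash
python3 -c "
from h import *
st(); p=snap('side','side6.png')
cv2.imwrite('pics/side6c.png',cv2.resize(p['pixels'][160:350,200:420,::-1],None,fx=3,fy=3,interpolation=cv2.INTER_CUBIC))
"
```

```text
t 37.45 bed [-90.6, -169.7] z 62.9 q [3.000e-04 7.216e-01 6.923e-01 1.000e-04] F [-8.2  3.1 21.2]
```

Call:
drive_tool(increments="0 0 0 0;0 0 0 0;0 0 0 0;0 0 0 0;0 0 0 0;0 0 0 0;0 0 -0.002 0;0 0 -0.004 0;0 0 -0.008 0;0 0 -0.012 0")

```text
clock: 38.75
tcp_pos: [523.5, -88.3, 72.9]
eef_rot: [0.001, 0.722, 0.692, 0.0]
ft_force: [3.8, 1.5, 4.4]
grip_width: 0.1
grasp_force: 2.4
```

Call:
drive_tool(increments="0 0.001 -0.006 0;0 0.002 -0.012 0;0 0.004 -0.018 0;0 0.006 -0.024 0;0 0.010 -0.032 0;0 0.010 -0.042 0;0 0.010 -0.062 0;0 0.010 -0.092 0;0 -0.010 -0.130 0;0 -0.040 -0.160 0")

```text
clock: 40.0
tcp_pos: [482.5, -86.3, 233.5]
eef_rot: [-0.0, 0.722, 0.692, -0.0]
ft_force: [0.1, 0.7, -0.0]
grip_width: 0.2
grasp_force: 0.0
```

```bash
python3 -c "
from h import *
st(); p=snap('side','side7.png')
cv2.imwrite('pics/side7c.png',cv2.resize(p['pixels'][160:350,200:420,::-1],None,fx=3,fy=3,interpolation=cv2.INTER_CUBIC))
W=cloud(p)
for b in blocks(p,W): print(b,tobed(b[0]))
h=cv2.cvtColor(p['pixels'],cv2.COLOR_RGB2HSV).astype(int)
m=(h[...,0]>8)&(h[...,0]<25)&(h[...,1]>110)&(W[...,2]>74)&(W[...,2]<92)&(W[...,0]>590)&(W[...,0]<640)
print('brass z',np.percentile(W[m][:,2],[5,50,95]) if m.any() else 0,m.sum())
"
```

```text
t 40.0 bed [-131.4, -169.5] z 233.5 q [-2.000e-04  7.215e-01  6.924e-01 -1.000e-04] F [ 0.1  0.7 -0. ]
([620.7, 80.3], [146.2, 50.5], np.float64(-0.036), 80.2, np.int32(672)) [-0.2, 2.7]
brass z 0 0
```

View pics/side7c.png

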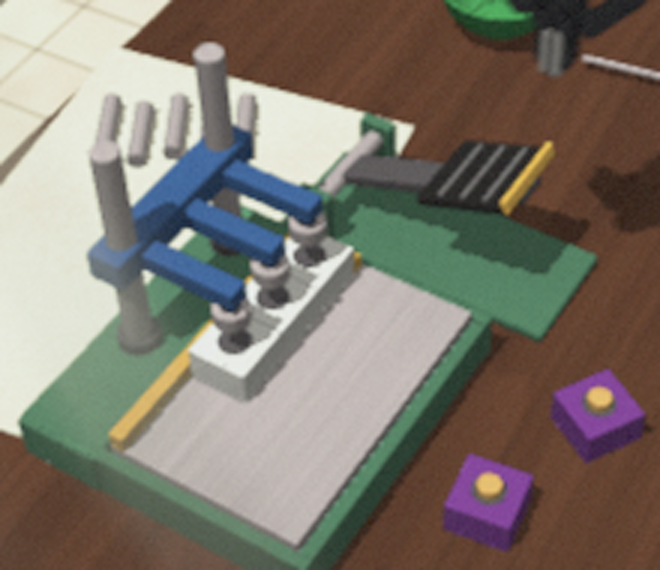

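```bash
python3 -c "
from h import *
p=snap('side'); W=cloud(p)
for u,v in ((278,273),(291,258),(303,244)):
  print(W[v-1:v+3,u-2:u+3,2].round(0).tolist(), p['pixels'][v,u])
for n in ('side','scene'):
  p=snap(n)
  print([(k,[np.round(d['at']).tolist() for d in landmark_of(p,k)[:1]]) for k in ('bowl','screwdriver','wrench')])
"
```

```text
[[79.0, 80.0, 82.0, 80.0, 85.0], [79.0, 80.0, 80.0, 80.0, 82.0], [83.0, 82.0, 79.0, 80.0, 82.0], [82.0, 81.0, 79.0, 83.0, 80.0]] [67 64 65]
[[81.0, 83.0, 80.0, 80.0, 82.0], [83.0, 80.0, 81.0, 80.0, 81.0], [82.0, 82.0, 79.0, 80.0, 79.0], [83.0, 78.0, 80.0, nan, 82.0]] [67 65 64]
[[81.0, 82.0, 80.0, 77.0, 82.0], [81.0, 80.0, 79.0, 78.0, 82.0], [82.0, 81.0, 81.0, 80.0, 82.0], [78.0, 82.0, 78.0, 80.0, 81.0]] [61 62 61]
[('bowl', [[654.0, -377.0, -2.0]]), ('screwdriver', [[459.0, -358.0, 1.0]]), ('wrench', [[590.0, 429.0, 1.0]])]
[('bowl', [[659.0, -373.0, -1.0]]), ('screwdriver', [[459.0, -360.0, 1.0]]), ('wrench', [[586.0, 429.0, 3.0]])]
```

The bushes are flush (about 80 mm, level with the block tops), the row is tight, and the bowl, screwdriver and wrench haven't moved.

```bash
python3 -c "
from station import *
print(job_done())"
```

```text
the job is handed in; nothing more can be done
None
```

The job is handed in at about 40 s of the 72 s allowed: the three blocks sit in a tight, straight row against the fence and side stop, the pedal was held at its stop at about 20 N for over a second and let up, the bushes measure flush to within the depth camera's couple of millimetres, and the bowl, screwdriver and wrench are where they lay.

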